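Release the bench clamp that holds the bung

TASK

Two identical small bench clamps are screwed to the workbench; one has a wooden bung standing between its jaws, the other is empty. Release the clamp that holds the bung: slide the safety catch on its box by its upright fin all the way along to the other end of the box, then press the round button that it covered all the way down (it stays down and the jaw backs off), and leave the catch open. Leave the bung standing where it is and do not operate the empty clamp.

Things in the scene. Friction and masses are not known exactly. Their poses are not given: they have to be found in the camera images.
- clamp_catch_tab (a point): Centre of the upright fin (40 x, 12 thick in y, 26 high; z 54 to 80 mm) on the catch of the clamp that holds the bung; the catch is a steel hood, 71 x 44 mm, top at z 54, over the button. Axes: x from bung to box, y the way it opens, z up. Slides along +y only, 60 mm from shut to end stop (starts 0-6 mm open), 2 N friction, stays where left; cannot be pressed down.
- clamp_button_top (a point): Centre of the face of that clamp's round steel button, 26 mm across. Face at z 47 mm when up, 40 fully down: 7 mm travel, 3 N friction, no spring, stays down. Box round it: flat top at z 38, x -30 to 30, y -35 to 95 mm from the button. Axes as the fin's; in this frame the fin is at y = 0 with the catch shut (button covered), 60 mm fully open.
- bung_mid (a point): Centre of the wooden bung in the clamp: round, tapered, 50 mm across, 36 high, standing loose between the wood-faced jaws on the clamp's 10 mm sole (top at z 46 mm), on the robot's side of the box, 77 mm in -x from the box's middle. Another bung of like size stands free on the bench and has no part in the job.
- spare_catch_tab (a point): Centre of the fin on the catch of the other, empty clamp: same build, sizes and axes. To be left alone.

How it is judged:
By the outcome, as a careful person would: the job done as asked, in the order asked, and still so for the second after the job is handed in, with the robot touching nothing.
It also fails if it takes over 35 s, if anything falls off the work surface, if the arm or the gripper's body presses on something with over 40 N, if the wrist force passes 120 N, or if a joint passes its speed limit or range.

ROBOT

A 7-joint arm with a two-finger parallel gripper is mounted at the origin on a cart in front of the work surface, level with it; the furniture and walls round the work are solid. World frame = base frame: x ahead of the robot, y to its left, z up, the work surface at z = 0. Lengths are in m, angles in degrees, forces in N, time in s.
With the tool pointing down it reaches from about 0.425 to 0.875 m from the base axis. Payload 4.7 kg.
Tool frame: the origin (TCP) lies midway between the tips of the shut fingers; the grasp point (between the pads) lies 19 mm behind it; z points along the fingers, y is the line along which they close (so a half turn about z gives the same grasp; the last joint's range is limited). The gripper opens to 87 mm and grips with 3 to 60 N. Pads are 19 mm wide; open, the fingers measure 117 mm over their backs; the gripper's body (75 mm by 190 mm) begins 51 mm behind the grasp point.
Start: joints at [-71.729, 18.392, -4.016, 83.108, 1.295, 78.541, -3.26], TCP at [0.195, 0.62, 0.223] pointing down, gripper open.
Joint ranges: [-163.93, 163.93], [-17.29, 119.83], [-79.2, 71.16], [3.27, 140.29], [-89.18, 269.18], [5.43, 117.66], [-154.24, 154.24]. Speed limits (degrees/s): [147.25, 147.25, 180, 180, 180, 180, 180].

INTERFACE

Orientations are given as [roll, pitch, yaw] about the fixed x, y, z axes, in that order (R = Rz(yaw) Ry(pitch) Rx(roll)).
In Python, from cell import env, viewer, boxes_of, masks_of gives the robot as it stands. The module is installed in compiled form; this text tells all that it offers.
- The arm moves only by the tool apply_moves, never from a script. Its argument "moves" is a list of rows, each a list of 7 numbers: the shift along the tool's x, y, z scaled (see below), then the turn, a rotation vector about the tool's x, y, z scaled (see below), then the opening, from 0 (shut) to 1 (fully open). A call has 1 to 20 rows; each row is the pose to reach, as a shift and turn from the pose commanded when the call began, along the tool's axes at that moment; what a row does not reach only later rows make up. The controller multiplies each number of a shift by 0.2 m and each number of a turn by 1.5 rad. A row lasts 1/10 s, in which the tool goes at most 50 mm and 8.59 degrees, less where a joint would pass 70% of its speed; a pose out of reach is approached as far as the arm can. A call with a number of a shift or a turn outside -1 to 1 is refused whole. A call with a gripper value outside its range is refused whole. The fingers move at their own pace and stop on an object; "grip_force" is the grip in N (left out, the last holds). Time passes only in rows, so rows that repeat a pose let the fingers close. It gives the time, the measured TCP pose, the force, the opening and the grip force at its end, in the units of the state.
- env.get_obs(): the state, without advancing time (a new reading comes with each control period).
- viewer.read_camera(name): name is "scene" or "top" or "wrist"; returns the picture (384x512x3 uint8, red, green, blue); there is no depth.
- viewer.get_calibration(name): a dict with "fov_y" (degrees; the focal length in pixels is half the picture's height over the tangent of half this angle, whatever the lens; pixels are square), "cx", "cy" (the principal point, pixels), "position" and "orientation" of the camera in the world. Camera axes: x right, y up, looking along -z (the intrinsics and any distortion apply to the point x, -y, -z); pixel columns grow to the right and rows downward; lengths in m; the calibration is good to about 2 mm. A picture is of the moment at which its call begins: read the wrist's pose just before it. get_calibration takes no time and is no camera call; for the wrist camera it gives the pose at the moment of the call.
- env.sign_off(): hands the job in; it is judged then, once.
Trained networks look in the newest picture that a camera, given by its name, has taken for a name from the list of things; names that differ only in an ending like _2 or _b are one class to them, and where a whole thing is asked for, a point or a joint stands for the part that bears it (a point fixed in the world has none). Each returns a list of dicts, best first, with "conf" (0 to 1); they miss things now and then, are a little off and sometimes report something else, mostly with a low value. They report only what shows in the picture. A call takes as long as a camera call.
- boxes_of(camera, target): "location" ([column, row] in pixels, amid what is visible of it).
- masks_of(camera, target): "pixels" (384x512 bool, what is visible of it) and "location" ([column, row] in pixels, amid what is visible of it).
The state is a dict: "time_s": time; "qpos": joint angles; "joint_velocities": joint speeds; "effort": joint torques, N m; "tool_pos": TCP position; "tool_rot": TCP orientation; "force": force on the tool from outside, world axes, zero at the start; "wrist_torque": the same for the moment, N m; "grip_width": finger opening in m; "grasp_force": force on a finger pad.
Only numpy, scipy, OpenCV 4.12 (cv2) and the standard library are available. Lean on these libraries where they do the work, as an engineer would, in place of code of your own. Each camera call takes 0.05 s, during which the arm holds its last target. There are 200 camera calls.

## Working session

There is one attempt and no reset: what is moved stays moved. The work goes in short steps, Python scripts to look and compute and a tool call to move; the robot and the scene stay as the last step left them, time stands still between calls to the robot, and variables do not carry over. Pictures are saved under pics/ and viewed, at most 10 in all, crops included, and the job is handed in when it is done.

Besides the shell and the picture viewer there is one more tool, called as name(argument=value, ...) on one line, values as JSON. apply_moves: Moves the arm, as the interface text tells. Shifts and turns lie within -1 to 1; 1 stands for 0.2 m of shift or 1.5 rad of turn. Its arguments: {"type":"object","properties":{"moves":{"type":"array","items":{"type":"array","items":{"type":"number","minimum":-1,"maximum":1}}},"grip_force":{"type":"number"}},"required":["moves"]}

```bash
mkdir -p pics; cat > h.py <<'E'
import numpy as np, cv2
from scipy.spatial.transform import Rotation as R
from cell import env, viewer, boxes_of, masks_of
def ray(c,px):
    k=viewer.get_calibration(c); f=192/np.tan(np.radians(k["fov_y"]/2))
    o=R.from_euler('xyz',k["orientation"],degrees=True)
    return np.array(k["position"]), o.apply([(px[0]-k["cx"])/f,-(px[1]-k["cy"])/f,-1])
def at(c,px,z):
    p,d=ray(c,px); return p+d*(z-p[2])/d[2]
E
python3 - <<'E'
from h import *
for c in("scene","top"):
    im=viewer.read_camera(c); cv2.imwrite(f"pics/{c}0.png",im[:,:,::-1]); print(c,viewer.get_calibration(c))
    for t,z in(("clamp_catch_tab",.067),("clamp_button_top",.047),("bung_mid",.028),("spare_catch_tab",.067)):
        for b in boxes_of(c,t)[:3]: print(t,round(b["conf"],2),np.round(b["location"]),at(c,b["location"],z).round(3))
print(env.get_obs())
E
```

```text
scene {'fov_y': 54.51911278883759, 'cx': 252.44569707422346, 'cy': 178.80331906168774, 'position': array([ 0.10675769, -0.19827613,  0.74842946]), 'orientation': array([ 39.49581849,  -0.05041383, -36.05405965])}
clamp_catch_tab 0.66 [238. 160.] [0.444 0.323 0.067]
bung_mid 0.8 [209. 171.] [0.383 0.366 0.028]
spare_catch_tab 0.7 [301. 214.] [0.466 0.112 0.067]
top {'fov_y': 52.98333612352161, 'cx': 259.5275092361796, 'cy': 190.28480016809584, 'position': array([0.35640972, 0.21016038, 0.91556795]), 'orientation': array([  6.12811341,   1.16437925, -91.39741215])}
clamp_catch_tab 0.63 [207. 190.] [0.451 0.343 0.067]
clamp_catch_tab 0.46 [302. 181.] [0.467 0.131 0.067]
bung_mid 0.71 [198. 224.] [0.379 0.37  0.028]
spare_catch_tab 0.84 [302. 177.] [0.475 0.131 0.067]
{'time_s': 0.5, 'qpos': array([-71.72780096,  18.39433211,  -4.0126365 ,  83.10850168,
         1.29517546,  78.54233758,  -3.25970757]), 'joint_velocities': array([-0.03732152,  0.01114344, -0.08648825,  0.06401516, -0.01764139,
       -0.01465827, -0.06195095]), 'effort': array([-2.03907721e-04, -4.90601528e+01, -4.02480215e-01, -3.12466156e+01,
       -6.35035057e-02,  3.44644475e-02,  5.31490593e-05]), 'tool_pos': array([0.19513965, 0.62002018, 0.22255039]), 'tool_rot': array([-1.79999960e+02,  4.09212744e-03,  1.62533659e+02]), 'force': array([-0.80401809, -0.66291033,  0.12550455]), 'wrist_torque': array([ 0.00625326, -0.00233794,  0.01441762]), 'grasp_force': 0.0, 'grip_width': 0.08689646750340232}
```

View pics/scene0.png

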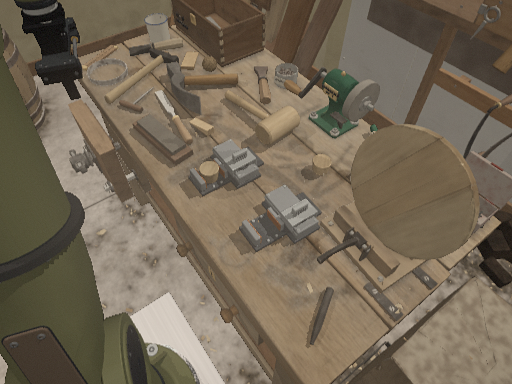

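View pics/top0.png

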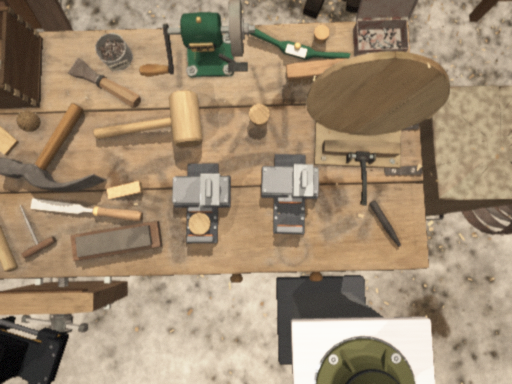

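The bung is in the left clamp: hood and fin at top px ~(205,190), bung at (199,224). The empty clamp is at ~(290,190), and the box runs along world y, opening to the left. I'll bring the wrist camera over the left clamp.

apply_moves(moves=[[-0.3, -0.24, -0.1, 0, 0, -0.1, 1], [-0.6, -0.48, -0.15, 0, 0, -0.2, 1], [-0.95, -0.74, -0.15, 0, 0, -0.2, 0.5], [-0.95, -0.74, -0.15, 0, 0, -0.2, 0.5], [-0.95, -0.74, -0.15, 0, 0, -0.2, 0.5], [-0.95, -0.74, -0.15, 0, 0, -0.2, 0.5], [-0.95, -0.74, -0.15, 0, 0, -0.2, 0.5], [-0.95, -0.74, -0.15, 0, 0, -0.2, 0.5]])

```text
time_s: 1.3
tool_pos: [0.3308, 0.4229, 0.2526]
tool_rot: [180.0, -0.0, 179.8]
force: [-0.4, 0.3, -0.5]
grip_width: 0.0482
grasp_force: 0.0
```

```bash
python3 - <<'E'
from h import *
s=env.get_obs(); print(s["tool_pos"],s["tool_rot"],s["time_s"])
c="wrist"; im=viewer.read_camera(c); cv2.imwrite(f"pics/w0.png",im[:,:,::-1]); print(c,viewer.get_calibration(c))
for t,z in(("clamp_catch_tab",.067),("clamp_button_top",.047),("bung_mid",.028),("spare_catch_tab",.067)):
    for b in masks_of(c,t)[:3]:
        m=b["pixels"]; r=cv2.minAreaRect(np.argwhere(m)[:,::-1].astype(np.float32))
        print(t,round(b["conf"],2),np.round(b["location"]),at(c,b["location"],z).round(3), [at(c,q,.054).round(3)[:2].tolist() for q in cv2.boxPoints(r)],m.sum())
E
```

```text
[0.33084314 0.42294225 0.25258548] [ 1.79962449e+02 -2.48735667e-02  1.79832779e+02] 1.3
wrist {'fov_y': 60.01416702427713, 'cx': 255.53625802602366, 'cy': 193.90734779852858, 'position': array([0.25835718, 0.42375979, 0.41453186]), 'orientation': array([-1.55002015e+01, -2.62518250e-02,  8.98086005e+01])}
clamp_catch_tab 0.69 [174. 244.] [0.413 0.331 0.067] [[0.415, 0.313], [0.406, 0.338], [0.489, 0.361], [0.499, 0.335]] 251
clamp_catch_tab 0.53 [ 11. 256.] [0.427 0.144 0.067] [[0.504, 0.097], [0.422, 0.123], [0.425, 0.148], [0.507, 0.123]] 346
bung_mid 0.8 [202. 207.] [0.382 0.358 0.028] [[0.397, 0.339], [0.349, 0.345], [0.352, 0.391], [0.401, 0.387]] 1421
spare_catch_tab 0.85 [ 11. 253.] [0.424 0.144 0.067] [[0.506, 0.104], [0.424, 0.122], [0.424, 0.145], [0.506, 0.129]] 315
```

View pics/w0.png

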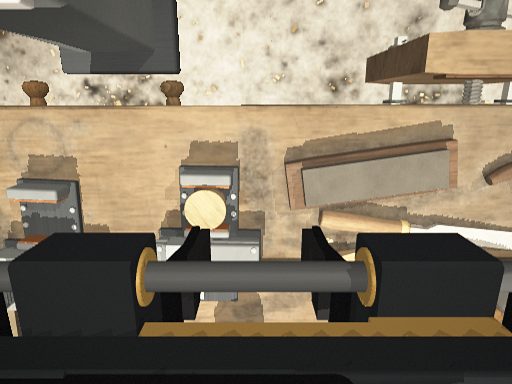

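The wrist view shows the bung at (205,210) and the hood at (210,245), with the fin hidden by the gripper. I'll shift forward so the fin comes into view.

apply_moves(moves=[[-0.2, -0.15, 0, 0, 0, 0, 0.5], [-0.4, -0.3, 0, 0, 0, 0, 0.5], [-0.6, -0.4, 0, 0, 0, 0, 0.5], [-0.6, -0.4, 0, 0, 0, 0, 0.5], [-0.6, -0.4, 0, 0, 0, 0, 0.5], [-0.6, -0.4, 0, 0, 0, 0, 0.5]])

```text
time_s: 2.15
tool_pos: [0.4502, 0.3427, 0.2523]
tool_rot: [180.0, -0.1, 179.9]
force: [-0.6, -0.3, 0.2]
grip_width: 0.0433
grasp_force: 0.0
```

```bash
python3 - <<'E'
from h import *
s=env.get_obs(); print(s["tool_pos"],s["tool_rot"],s["time_s"])
c="wrist"; im=viewer.read_camera(c); cv2.imwrite(f"pics/w1.png",cv2.resize(im[100:340,80:400,::-1],None,fx=2.5,fy=2.5)); print(c,viewer.get_calibration(c))
for t,z in(("clamp_catch_tab",.067),("clamp_button_top",.047),("bung_mid",.028),("spare_catch_tab",.067)):
    for b in masks_of(c,t)[:3]:
        m=b["pixels"]; r=cv2.minAreaRect(np.argwhere(m)[:,::-1].astype(np.float32))
        print(t,round(b["conf"],2),np.round(b["location"]),at(c,b["location"],z).round(3), [at(c,q,.067).round(3)[:2].tolist() for q in cv2.boxPoints(r)],m.sum())
E
```

```text
[0.45019711 0.34271437 0.25231961] [ 1.79980209e+02 -5.57700086e-02  1.79868923e+02] 2.15
wrist {'fov_y': 60.01416702427713, 'cx': 255.53625802602366, 'cy': 193.90734779852858, 'position': array([0.3778163 , 0.34344179, 0.41452386]), 'orientation': array([-1.54848528e+01, -2.94627062e-02,  8.98346188e+01])}
clamp_catch_tab 0.61 [251. 174.] [0.453 0.339 0.067] [[0.414, 0.317], [0.414, 0.359], [0.488, 0.36], [0.488, 0.315]] 2721
bung_mid 0.88 [272. 104.] [0.381 0.362 0.028] [[0.38, 0.33], [0.349, 0.362], [0.38, 0.396], [0.413, 0.363]] 1727
spare_catch_tab 0.82 [ 66. 182.] [0.461 0.139 0.067] [[0.432, 0.115], [0.427, 0.167], [0.502, 0.163], [0.507, 0.108]] 2669
```

View pics/w1.png

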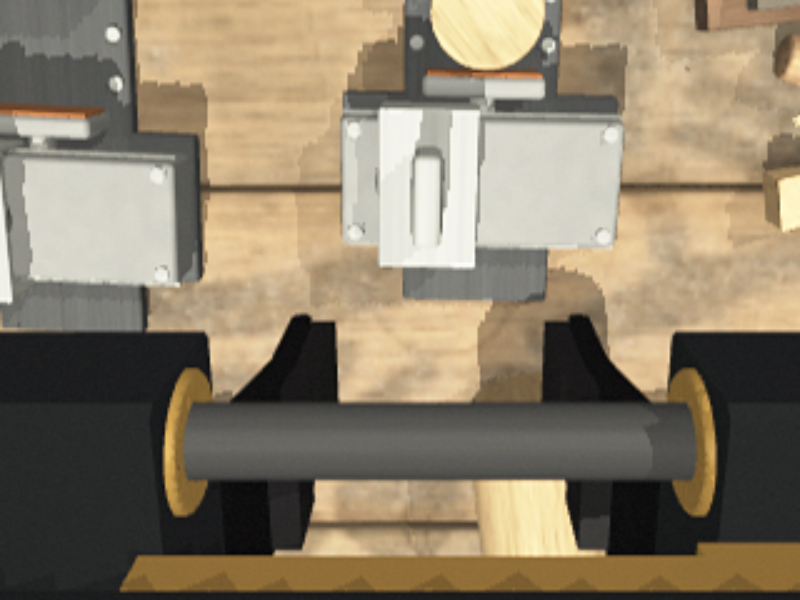

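```bash
python3 - <<'E'
from h import *
f=lambda u,v,z:print((u,v,z),at("wrist",(80+u/2.5,100+v/2.5),z).round(4)[:2])
for p in((427,150),(427,245),(414,200),(441,200)): f(*p,.08)
for p in((378,108),(479,110),(379,267),(475,268)): f(*p,.054)
for p in((343,117),(622,117),(618,248),(343,245)): f(*p,.038)
print(viewer.get_calibration("wrist")["position"])
E
```

```text
(427, 150, 0.08) [0.4356 0.3379]
(427, 245, 0.08) [0.4758 0.3376]
(414, 200, 0.08) [0.4564 0.3324]
(441, 200, 0.08) [0.4565 0.3436]
(378, 108, 0.054) [0.4216 0.3165]
(479, 110, 0.054) [0.4227 0.3602]
(379, 267, 0.054) [0.4937 0.3153]
(475, 268, 0.054) [0.4944 0.359 ]
(343, 117, 0.038) [0.4275 0.2994]
(622, 117, 0.038) [0.428  0.4257]
(618, 248, 0.038) [0.4899 0.4272]
(343, 245, 0.038) [0.4879 0.2973]
[0.3783464  0.34282623 0.41472813]
```

The fin is at about (0.456, 0.338), the box spans y 0.298–0.427, and the button should be near (0.458, 0.333). That puts the catch about 5 mm open, and the sizes and bung offset agree with the description. Descending to straddle the fin.

apply_moves(grip_force=10, moves=[[-0.035, -0.025, 0.2, 0, 0, 0, 0.5], [-0.035, -0.025, 0.4, 0, 0, 0, 0.5], [-0.035, -0.025, 0.6, 0, 0, 0, 0.5], [-0.035, -0.025, 0.75, 0, 0, 0, 0.5], [-0.035, -0.025, 0.85, 0, 0, 0, 0.5], [-0.035, -0.025, 0.92, 0, 0, 0, 0.5], [-0.035, -0.025, 0.955, 0, 0, 0, 0.5], [-0.035, -0.025, 0.955, 0, 0, 0, 0.5], [-0.035, -0.025, 0.955, 0, 0, 0, 0.5]])

```text
time_s: 3.3
tool_pos: [0.4592, 0.3369, 0.0627]
tool_rot: [179.9, 0.1, 179.7]
force: [0.4, 0.1, -0.1]
grip_width: 0.0434
grasp_force: 0.0
```

apply_moves(grip_force=10, moves=[[0, 0, 0, 0, 0, 0, 0.3], [0, 0, 0, 0, 0, 0, 0], [0, 0, 0, 0, 0, 0, 0], [0, 0, 0, 0, 0, 0, 0], [0, 0, 0, 0, 0, 0, 0], [0, 0, 0, 0, 0, 0, 0], [0, 0, 0, 0, 0, 0, 0]])

```text
time_s: 4.0
tool_pos: [0.4586, 0.3366, 0.0618]
tool_rot: [180.0, 0.0, 179.7]
force: [0.1, 0.6, 0.4]
grip_width: 0.0117
grasp_force: 10.0
```

apply_moves(moves=[[0, 0.05, 0, 0, 0, 0, 0], [0, 0.1, 0, 0, 0, 0, 0], [0, 0.15, 0, 0, 0, 0, 0], [0, 0.2, 0, 0, 0, 0, 0], [0, 0.24, 0, 0, 0, 0, 0], [0, 0.26, 0, 0, 0, 0, 0], [0, 0.27, 0, 0, 0, 0, 0], [0, 0.275, 0, 0, 0, 0, 0], [0, 0.275, 0, 0, 0, 0, 0]])

```text
time_s: 4.9
tool_pos: [0.4597, 0.3913, 0.0618]
tool_rot: [180.0, 0.1, 179.7]
force: [4.7, -1.1, 1.4]
grip_width: 0.0123
grasp_force: 10.0
```

apply_moves(moves=[[0, 0.005, 0, 0, 0, 0, 0], [0, 0.01, 0, 0, 0, 0, 0], [0, 0.015, 0, 0, 0, 0, 0], [0, 0.015, 0, 0, 0, 0, 0]])

```text
time_s: 5.3
tool_pos: [0.4597, 0.3918, 0.0617]
tool_rot: [-179.8, 0.0, 179.6]
force: [3.5, -5.6, 4.9]
grip_width: 0.0124
grasp_force: 10.0
```

apply_moves(moves=[[0, 0.01, 0, 0, 0, 0, 0], [0, 0.02, 0, 0, 0, 0, 0], [0, 0.02, 0, 0, 0, 0, 0]])

```text
time_s: 5.6
tool_pos: [0.4597, 0.3919, 0.0616]
tool_rot: [-179.5, -0.1, 179.5]
force: [0.8, -13.2, 9.7]
grip_width: 0.012
grasp_force: 10.0
```

apply_moves(moves=[[0, -0.02, 0, 0, 0, 0, 0], [0, -0.03, 0, 0, 0, 0, 0], [0, -0.03, 0, 0, 0, 0, 0.5], [0, -0.03, 0, 0, 0, 0, 0.5], [0, -0.03, 0, 0, 0, 0, 0.5], [0, -0.03, -0.15, 0, 0, 0, 0.5], [0, -0.03, -0.3, 0, 0, 0, 0.5], [0, -0.03, -0.5, 0, 0, 0, 0.5], [0, -0.03, -0.7, 0, 0, 0, 0.5], [0, -0.03, -0.7, 0, 0, 0, 0], [0, -0.03, -0.7, 0, 0, 0, 0], [0, -0.03, -0.7, 0, 0, 0, 0]])

```text
time_s: 6.8
tool_pos: [0.4576, 0.392, 0.1999]
tool_rot: [-179.9, -0.1, 179.8]
force: [0.0, -0.4, -0.7]
grip_width: 0.027
grasp_force: 0.0
```

```bash
python3 - <<'E'
from h import *
s=env.get_obs(); print(s["tool_pos"],s["tool_rot"],s["force"],s["grip_width"],s["time_s"])
c="wrist"; im=viewer.read_camera(c); cv2.imwrite(f"pics/w2.png",cv2.resize(im[60:340,80:440,::-1],None,fx=2,fy=2))
for t,z in(("clamp_catch_tab",.067),("clamp_button_top",.047)):
    for b in boxes_of(c,t)[:3]: print(t,b["conf"],b["location"],at(c,b["location"],z))
b=boxes_of.__name__
E
```

```text
[0.45756828 0.39203707 0.19994634] [-1.79905668e+02 -1.34401284e-01  1.79771125e+02] [ 0.00467673 -0.43600496 -0.66976618] 0.027049604567543045 6.8
clamp_catch_tab 0.92 [255.4, 179.4] [0.45323125 0.39183275 0.067     ]
clamp_button_top 0.96 [196.6, 177.5] [0.45589553 0.33477773 0.047     ]
```

View pics/w2.png

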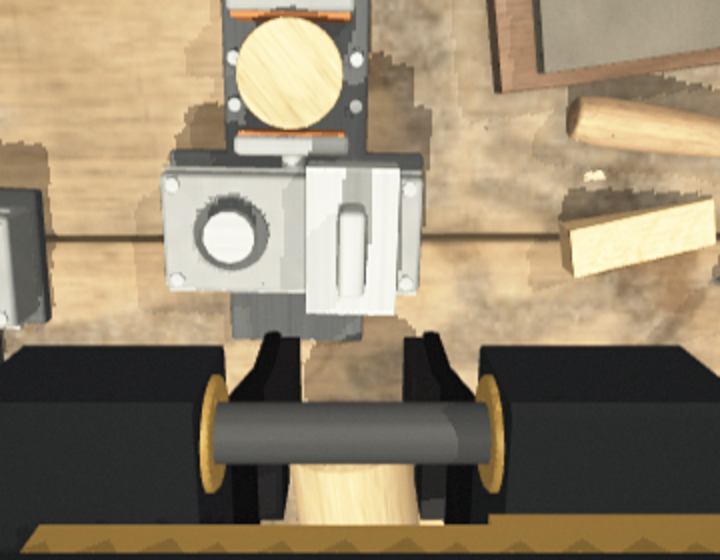

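The catch is fully open and the button is exposed at crop (228,237), which is about (0.457, 0.333). Moving over it with the fingers shut.

apply_moves(moves=[[0, -0.15, 0, 0, 0, 0, 0], [0, -0.295, 0, 0, 0, 0, 0], [0, -0.295, 0, 0, 0, 0, 0], [0, -0.295, 0.2, 0, 0, 0, 0], [0, -0.295, 0.4, 0, 0, 0, 0], [0, -0.295, 0.55, 0, 0, 0, 0], [0, -0.295, 0.65, 0, 0, 0, 0], [0, -0.295, 0.71, 0, 0, 0, 0], [0, -0.295, 0.71, 0, 0, 0, 0], [0, -0.295, 0.71, 0, 0, 0, 0]])

```text
time_s: 7.95
tool_pos: [0.4588, 0.3338, 0.0601]
tool_rot: [180.0, 0.0, 179.7]
force: [-0.2, -0.0, 0.5]
grip_width: 0.0004
grasp_force: 0.0
```

apply_moves(moves=[[0, 0, 0.02, 0, 0, 0, 0], [0, 0, 0.035, 0, 0, 0, 0], [0, 0, 0.05, 0, 0, 0, 0], [0, 0, 0.06, 0, 0, 0, 0], [0, 0, 0.07, 0, 0, 0, 0], [0, 0, 0.08, 0, 0, 0, 0], [0, 0, 0.08, 0, 0, 0, 0]])

```text
time_s: 8.65
tool_pos: [0.4585, 0.3333, 0.0435]
tool_rot: [180.0, 0.0, 179.7]
force: [-0.0, -0.4, 1.0]
grip_width: 0.0008
grasp_force: 0.5
```

apply_moves(moves=[[0, 0, 0.01, 0, 0, 0, 0], [0, 0, 0.02, 0, 0, 0, 0], [0, 0, 0.025, 0, 0, 0, 0], [0, 0, 0.03, 0, 0, 0, 0], [0, 0, 0.03, 0, 0, 0, 0]])

```text
time_s: 9.15
tool_pos: [0.4586, 0.3333, 0.0403]
tool_rot: [180.0, -0.0, 179.7]
force: [-6.0, -4.7, 19.7]
grip_width: 0.0003
grasp_force: 10.0
```

apply_moves(moves=[[0, 0, 0, 0, 0, 0, 0], [0, 0, -0.1, 0, 0, 0, 0], [0, 0, -0.25, 0, 0, 0, 0], [0, 0, -0.45, 0, 0, 0, 0], [0, 0, -0.65, 0, 0, 0, 0], [0, 0, -0.8, 0, 0, 0, 0], [0, 0, -0.8, 0, 0, 0, 0], [0, 0, -0.8, 0, 0, 0, 0]])

```text
time_s: 9.95
tool_pos: [0.4587, 0.3334, 0.1976]
tool_rot: [180.0, 0.1, 179.7]
force: [-0.8, -0.1, -1.5]
grip_width: 0.0002
grasp_force: 0.0
```

```bash
python3 - <<'E'
from h import *
s=env.get_obs(); print(s["tool_pos"],s["force"],s["time_s"])
c="wrist"; im=viewer.read_camera(c); cv2.imwrite(f"pics/w3.png",cv2.resize(im[60:340,80:440,::-1],None,fx=2,fy=2))
for t,z in(("clamp_catch_tab",.067),("clamp_button_top",.040),("bung_mid",.028)):
    for b in boxes_of(c,t)[:2]: print(t,b["conf"],b["location"],at(c,b["location"],z))
E
```

```text
[0.4587135  0.33341036 0.19762964] [-0.82993972 -0.06310495 -1.45802595] 9.95
clamp_catch_tab 0.9 [314.1, 176.2] [0.44982072 0.38536627 0.067     ]
bung_mid 0.87 [285.7, 92.7] [0.37709562 0.36190111 0.028     ]
```

View pics/w3.png

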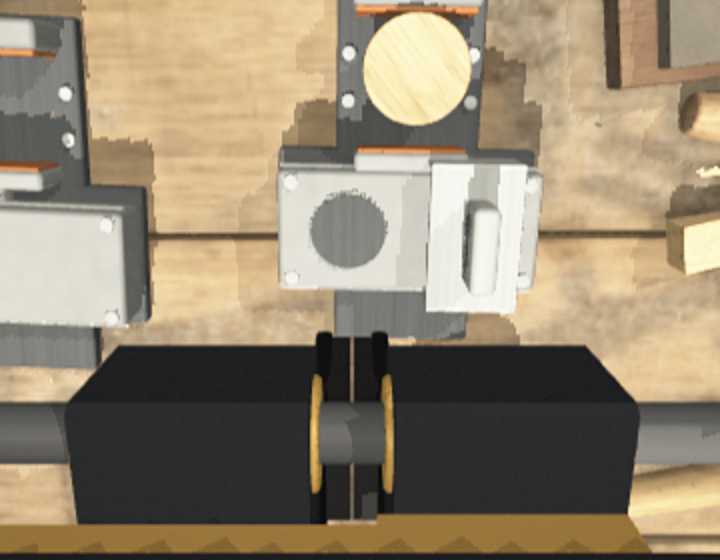

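The button is down (dark disc at (348,230)), the jaw has backed off from the bung, the bung is standing, and the catch is at its end stop.

```bash
python3 -c "
from cell import env
print(env.sign_off())"
```

```text
the job is handed in; nothing more can be done
None
```

The clamp holding the bung is released: catch slid fully open, button pressed down, jaw backed off and bung still standing. The empty clamp was not touched, and I handed the job in at about 10 s of the 35 s limit; the sign-off returned no verdict.

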